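# Open the end stop and push a steel blank out over the ledge's end

## Robot

A 7-joint arm with a two-finger parallel gripper is mounted at the origin on the work surface. World frame = base frame: x ahead of the robot, y to its left, z up, the work surface at z = 0. Lengths are in mm, angles in rad, forces in N, time in s.
With the tool pointing down it reaches from about 400 to 925 mm from the base axis. Payload 5.6 kg.
Tool frame: the origin (TCP) lies at the very end of the fingers, on their centre line; the grasp point (between the pads) lies r.grip_point_offset behind it (r.grip_point_offset is the distance from the TCP to the grasp point, in mm); z points along the fingers, y is the line along which they close (so a half turn about z gives the same grasp; the last joint's range is limited). The gripper opens to 85 mm and grips with 20 to 120 N. Pads are 22 mm wide; open, the fingers measure 114 mm over their backs; the gripper's body (76 mm by 85 mm) begins 54 mm behind the grasp point. The pads swing forward as they close: fully open they stand 13 mm farther back than shut.
Start: joints at [1.076, 0.468, -0.012, 1.603, 0.006, 1.071, -0.056], TCP at [283.743, -584.806, 231.29] pointing down, gripper open.
Joint ranges: [-2.53, 2.53], [-0.31, 2.02], [-1.57, 1.55], [0.28, 2.44], [-1.29, 4.43], [0.15, 1.84], [-2.92, 2.92]. Speed limits (rad/s): [2.57, 2.57, 3.14, 3.14, 3.14, 3.14, 3.14].

## Interface

Orientations are given as a 3x3 rotation matrix whose columns are the frame's x, y, z axes.
In Python, from cell import r gives the robot as it stands.
- The arm moves only by the tool play_rows, never from a script. Its argument "targets" is a list of rows, each a list of 7 numbers: the closure, from 0 (fully open) to 1 (shut), then the shift along the tool's x, y, z as a fraction of full scale, then the turn, a rotation vector about the tool's x, y, z as a fraction of full scale. In form: [[fingers, dx, dy, dz, rx, ry, rz], ...]. A call has exactly 10 rows; each row is the pose to reach, as a shift and turn from the pose commanded when the call began, along the tool's axes at that moment; what a row does not reach only later rows make up. Full scale, the value 1, is 0.5 m for a shift and 60 degrees for a turn. A row lasts 1/10 s, in which the tool goes at most 50 mm and 8.59 degrees, less where a joint would pass 70% of its speed; a pose out of reach is approached as far as the arm can. A call with a number of a shift or a turn outside -1 to 1 is refused whole. A call with a gripper value outside its range is refused whole. The fingers move at their own pace and stop on an object; the grip force is fixed at half the most. Time passes only in rows, so rows that repeat a pose let the fingers close, or fill a call up. It gives the time, the measured TCP pose, the force, the opening and the grip force at its end, in the units of the state.
- r.state(): the state, without advancing time (a new reading comes with each control period).
- r.snapshot(name): name is "scene" or "top" or "wrist"; returns a dict with "pixels" (480x640x3 uint8, red, green, blue), "range_z" (480x640 float32, mm along the optical axis (not along the pixel's ray), 0 where there is no reading), "vertical_fov" (degrees; the focal length in pixels is half the picture's height over the tangent of half this angle, whatever the lens; pixels are square), "cx", "cy" (the principal point, pixels), "extrinsics" (4x4, takes a point from camera to world coordinates); the wrist camera has in their place "hand_eye" (4x4, takes a point from camera to tool coordinates, whose origin is the TCP and whose axes are the flange's). Camera axes: x right, y up, looking along -z (the intrinsics and any distortion apply to the point x, -y, -z); pixel columns grow to the right and rows downward; lengths in mm; the calibration is good to about 2 mm. A picture is of the moment at which its call begins: read the wrist's pose just before it.
- r.sign_off(): hands the job in; it is judged then, once.
The state is a dict: "t": time; "qpos": joint angles; "qvel": joint speeds; "joint_torque": joint torques, N m; "tool_pos": TCP position; "tcp_rot": TCP orientation; "force": force on the tool from outside, world axes, zero at the start; "ft_torque": the same for the moment, N m; "width": opening from 0.0 (shut) to 1.0 (fully open); "gripper_force": force on a finger pad.
Only numpy, scipy, OpenCV 4.12 (cv2) and the standard library are available. Lean on these libraries where they do the work, as an engineer would, in place of code of your own. Each camera call takes 0.05 s, during which the arm holds its last target. There are 200 camera calls.

## Task

Without picking anything up, push the red knob of the bolt at the end of the blue ledge fully away with a fingertip so that the bolt no longer bars the ledge, then push the steel plate along the ledge until the red band painted across it lies over the ledge's end, so that its edge sticks out for the next person to take hold of. Leave the plate flat and square on the ledge, never lifted, the bolt open, and the bushings, sleeves, cap and can where they stand.

Things in the scene. Friction and masses are not known exactly. Their poses are not given: they have to be found in the camera images.
- ledge: fixed blue steel ledge, top 60 mm above the table; origin on the table. In its frame the top spans x -80 to +60, y -260 to +180 mm; +y points along it to the open end, where only the table lies below. An aluminium fence 12 mm high stands on it at x 50 to 60, y -260 to +140 mm (side away from the robot); the robot's side has none. Turned up to 0.3 rad either way
- ledge_end (a point): point on the top surface at the open end of the ledge: ledge frame x = 0, y = 180 mm, z = 60 mm; axes as the ledge's.
- stop (a joint): travel (m) of the steel slide bolt barring the ledge's open end: bar 14 mm wide, its top 12 mm above the ledge, centred at ledge y 165 mm. Starts at 0 to 0.015, its tip at ledge x = -20 mm + travel, in the plate's way. Slides along ledge +x, away from the robot, to a hard end at 0.085 (fully open, clear of the plate). Friction 2 N; stays where left
- stop_knob (a point): centre of the upright red round knob on the bolt, 16 mm diameter, 30 mm high, its foot 12 mm and its top 42 mm above the ledge top; moves with the bolt (ledge x = -10 mm + travel, y = 165 mm, z = 87 mm).
- plate: loose flat steel plate blank, 100 mm (x) by 120 mm (y) by 6 mm thick, about 0.55 kg, two 12 mm holes 40 mm behind its middle; origin at the centre of its underside. It lies on the ledge, its +y along the ledge's +y within about 0.06 rad; front edge 60 mm ahead (+y) of the origin, rear edge 60 mm behind
- plate_band (a point): centre, on the plate's top face, of the red band 24 mm wide painted straight across the plate; 15 mm ahead of the plate's middle, so 45 mm behind its front edge. Axes as the plate's.
- bushing_a: bystander: loose red bushing, 48 mm flange, 38 mm high, standing on the ledge behind the plate; origin at its underside.
- bushing_b: bystander: loose red bushing, 48 mm flange, 38 mm high, on the table on the robot's side of the ledge; origin at its underside.
- bushing_c: bystander: loose red bushing, 48 mm flange, 38 mm high, on the table beyond the ledge; origin at its underside.
- sleeve_a: bystander: loose brass-coloured sleeve, 22 mm diameter, 60 mm high, upright on the table on the robot's side of the ledge; origin at its underside.
- sleeve_b: bystander: loose brass-coloured sleeve, 22 mm diameter, 60 mm high, upright on the table beyond the ledge; origin at its underside.
- cap: bystander: loose yellow cap, 42 mm diameter, 18 mm high, on the table past the ledge's open end; origin at its underside.
- can: bystander: spray can, 66 mm diameter, 200 mm high, standing on the table to the robot's right of the ledge; origin at its underside.
Things that resemble listed ones, but are neither listed nor needed, are in the scene too. There is more than one size of the plate; the one meant has the size given above.

How it is judged:
By the outcome, as a careful person would: the job done as asked, in the order asked, and still so for the second after the job is handed in, with the robot touching nothing.
It also fails if it takes over 48 s, if anything falls off the work surface, if the arm or the gripper's body presses on something with over 40 N, if the wrist force passes 120 N, or if a joint passes its speed limit or range.

## Working session

There is one attempt and no reset: what is moved stays moved. The work goes in short steps, Python scripts to look and compute and a tool call to move; the robot and the scene stay as the last step left them, time stands still between calls to the robot, and variables do not carry over. Pictures are saved under pics/ and viewed, at most 10 in all, crops included, and the job is handed in when it is done.

Besides the shell and the picture viewer there is one more tool, called after "Request:" in YAML: its name, and indented under it one key for each argument. play_rows: Moves the arm, as the interface text tells. Shift numbers are shares of 0.5 m and turn numbers shares of 60 degrees, none past 1 either way. Its arguments: {"type":"object","properties":{"targets":{"type":"array"}},"required":["targets"]}

```bash
mkdir -p pics; cat > h.py <<'E'
import numpy as np, cv2
from cell import r
def snap(name,save=None):
    s=r.snapshot(name)
    if save: cv2.imwrite('pics/'+save+'.png',cv2.cvtColor(s['pixels'],cv2.COLOR_RGB2BGR)); np.savez('pics/'+save+'.npz',**{k:v for k,v in s.items()})
    return s
def pts(s,T=None):
    z=np.asarray(s['range_z'],float); f=240/np.tan(np.radians(float(s['vertical_fov']))/2)
    v,u=np.mgrid[0:480,0:640]
    c=np.stack([(u-float(s['cx']))*z/f,-(v-float(s['cy']))*z/f,-z,np.ones_like(z)],-1)
    T=np.asarray(s['extrinsics'] if T is None else T)
    return (c@T.T)[...,:3]
E
python3 - <<'E'
from h import *
s=snap('top','top1'); print({k:(np.asarray(v).shape if np.asarray(v).size>16 else v) for k,v in s.items()})
snap('scene','scene1'); st=r.state(); print(st['t'],st['tool_pos'],st['tcp_rot'],st['width'],r.grip_point_offset)
E
```

```text
{'pixels': (480, 640, 3), 'range_z': (480, 640), 'vertical_fov': 48.24418041226315, 'cx': 319.7219322263497, 'cy': 240.7292305121529, 'extrinsics': array([[ 1.90631943e-02,  9.98865445e-01, -4.36396331e-02,
         4.74344250e+02],
       [-9.99755004e-01,  1.85527659e-02, -1.20717599e-02,
        -1.05231007e+02],
       [-1.12484279e-02,  4.38590678e-02,  9.98974402e-01,
         1.22303570e+03],
       [ 0.00000000e+00,  0.00000000e+00,  0.00000000e+00,
         1.00000000e+00]])}
0.1 [ 283.49126646 -584.35984404  230.41956073] [[ 8.99689098e-01  4.36530458e-01 -8.27765631e-04]
 [ 4.36531222e-01 -8.99688032e-01  1.39222547e-03]
 [-1.36982009e-04 -1.61391562e-03 -9.99998688e-01]] 1.0033083980012962 18.700000000000003
```

View pics/top1.png

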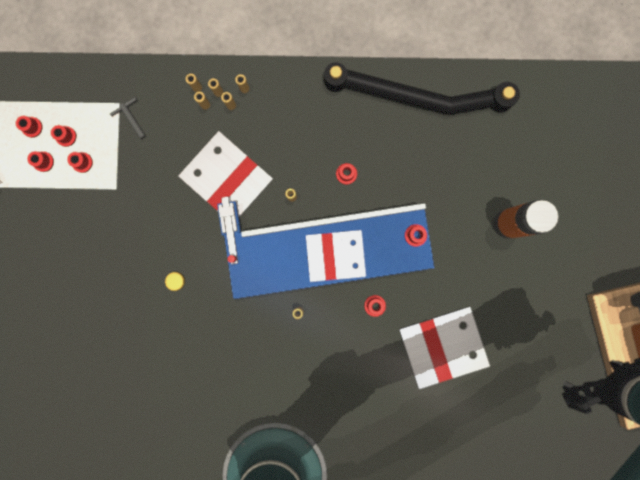

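View pics/scene1.png

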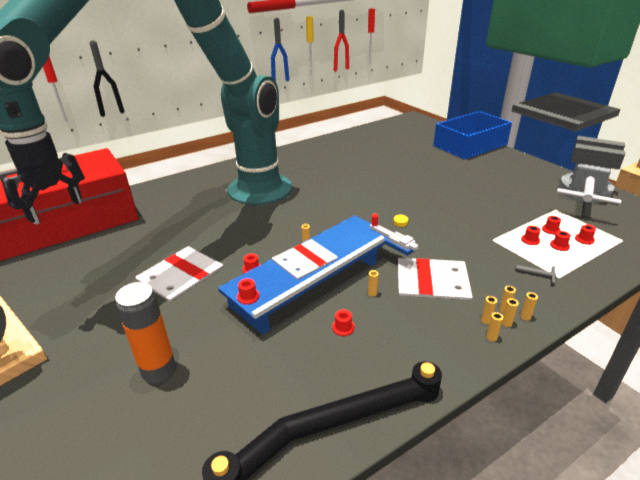

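The top view shows the blue ledge from (225,205) to (433,270), with its open end on the left. The red knob is at (233,259). Three plates are in view: (336,256) on the ledge, (226,172) and (445,347) on the table. Only the one on the ledge fits the description. I'll measure it and confirm it in a crop.

```bash
python3 - <<'E'
from h import *
s=dict(np.load('pics/top1.npz')); P=pts(s); im=s['pixels'].astype(int); R,G,B=im[...,0],im[...,1],im[...,2]
sl=np.zeros((480,640),bool); sl[195:305,215:440]=1
blue=sl&(B>R+50)&(B>G+25)&(abs(P[...,2]-60)<8)
print('blue z',np.median(P[blue][:,2]),blue.sum())
# ledge outline: everything within z 50..
top=sl&(abs(P[...,2]-63)<8)&(blue|((R>170)&(G>170)))
pb=P[blue][:,:2].astype(np.float32); rc=cv2.minAreaRect(pb); print('ledge blue rect',rc,cv2.boxPoints(rc).round(1).tolist())
wh=np.zeros_like(sl); wh[225:288,300:372]=1
pl=wh&(R>110)&(R>B+40)&(G<110)|wh&(R>150)&(G>150)&(B>150)
n,l,stt,c=cv2.connectedComponentsWithStats(pl.astype(np.uint8)); k=1+np.argmax(stt[1:,4])
pp=P[l==k]; print('plate z',np.median(pp[:,2])); rc=cv2.minAreaRect(pp[:,:2].astype(np.float32)); print('plate',rc,cv2.boxPoints(rc).round(1).tolist())
band=(l==k)&(R>B+60)&(G<110); print('band',P[band].mean(0).round(1))
# knob
kn=np.zeros_like(sl); kn[248:270,224:243]=1
k2=kn&(R>G+60); print('knob px',np.argwhere(k2).mean(0),k2.sum(),P[k2].round(0)[np.argsort(-P[k2][:,2])][:12].tolist())
for (u,v) in [(428,206),(433,269),(234,298),(245,235),(227,200),(233,250),(229,215)]: print(u,v,P[v,u].round(1))
b=cv2.imread('pics/top1.png')[185:310,210:445]; cv2.imwrite('pics/crop1.png',cv2.resize(b,None,fx=3.4,fy=3.4,interpolation=cv2.INTER_CUBIC))
E
```

```text
blue z 59.46511038958329 8716
ledge blue rect ((536.1605224609375, -102.61003112792969), (206.72726440429688, 443.5137634277344), 9.770304679870605) [[396.70001220703125, 98.4000015258789], [471.8999938964844, -338.70001220703125], [675.7000122070312, -303.6000061035156], [600.4000244140625, 133.5]]
plate z 65.50212445840964
plate ((493.7643737792969, -125.74345397949219), (102.52762603759766, 122.600830078125), 6.320617198944092) [[436.1000061035156, -70.5], [449.6000061035156, -192.3000030517578], [551.5, -181.0], [538.0, -59.20000076293945]]
band [ 492.1 -110.4   69.2]
knob px [258.35294118 231.        ] 51 [[490.0, 93.0, 106.0], [490.0, 91.0, 105.0], [477.0, 97.0, 105.0], [477.0, 93.0, 104.0], [484.0, 99.0, 104.0], [477.0, 95.0, 104.0], [488.0, 95.0, 103.0], [482.0, 89.0, 103.0], [486.0, 89.0, 103.0], [482.0, 93.0, 103.0], [488.0, 89.0, 103.0], [482.0, 87.0, 103.0]]
428 206 [ 612.  -336.6   -1.3]
433 269 [ 468.2 -349.4   -1.2]
234 298 [393.3 103.   -4.5]
245 235 [533.8  69.2  76.5]
227 200 [609.6 111.7  66.7]
233 250 [501.2  94.7  73.3]
229 215 [575.9 104.2  79.3]
```

View pics/crop1.png

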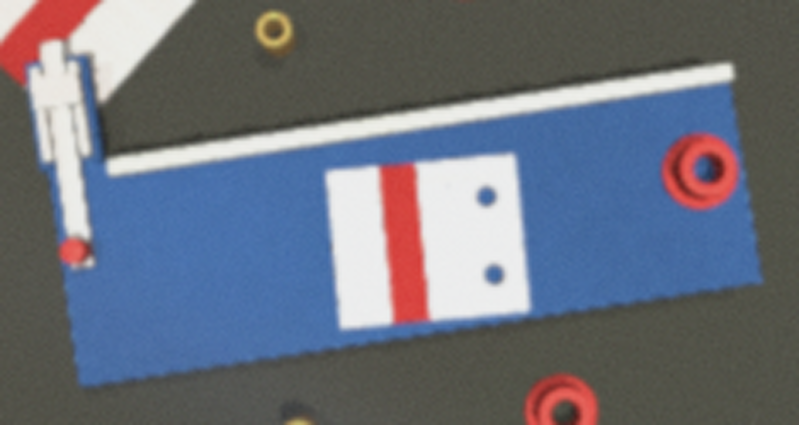

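The crop confirms it. The plate on the ledge measures about 102×122 mm, its two holes are at the rear (right), and its band is ahead of the middle. The knob is at crop (73,250), which puts the bolt travel at about 14 mm. I'll shut the fingers and swing over to the knob at a safe height.

Request:
play_rows:
  targets:
    - [1, 0.5, -0.5, 0, 0, 0, -0.75]
    - [1, 0.5, -0.5, 0, 0, 0, -0.75]
    - [1, 0.5, -0.5, 0, 0, 0, -0.75]
    - [1, 0.5, -0.5, 0, 0, 0, -0.75]
    - [1, 0.5, -0.5, 0, 0, 0, -0.75]
    - [1, 0.5, -0.5, 0, 0, 0, -0.75]
    - [1, 0.5, -0.5, 0, 0, 0, -0.75]
    - [1, 0.5, -0.5, 0, 0, 0, -0.75]
    - [1, 0.5, -0.5, 0, 0, 0, -0.75]
    - [1, 0.5, -0.5, 0, 0, 0, -0.75]

```text
t: 1.1
tool_pos: [399.0, -252.0, 231.2]
tcp_rot: [[0.329, 0.944, -0.0], [0.944, -0.329, -0.0], [-0.001, -0.0, -1.0]]
force: [-0.1, -0.6, 0.2]
width: 0.0
gripper_force: 0.0
```

```bash
cat >> h.py <<'E'
A=np.radians(9.77); EX=np.array([np.cos(A),np.sin(A),0]); EY=np.array([-np.sin(A),np.cos(A),0]); O=np.array([506.35,-67.15,0])
def L2W(x,y,z): return O+x*EX+y*EY+[0,0,z]
def W2L(p): d=np.asarray(p)-O; return np.array([d@EX,d@EY,d[2]])
def plan(x,y,z):
    "fractions from the present pose to ledge x,y (z world), tool y along ledge x, pointing down"
    from scipy.spatial.transform import Rotation as Ro
    st=r.state(); T=np.asarray(st['tcp_rot']); D=np.column_stack([-EY,EX,[0,0,0]]); D=np.column_stack([EY,EX,[0,0,-1]])
    d=T.T@(L2W(x,y,z)-np.asarray(st['tool_pos']))/500; w=Ro.from_matrix(T.T@D).as_rotvec()/np.radians(60)
    print('t',st['t'],'led',W2L(st['tool_pos']).round(1),'F',np.round(st['force'],1),'w',round(st['width'],3)); print('d',d.round(4),'w',w.round(4))
E
python3 -c "
from h import *
plan(-45,164,150)"
```

```text
t 1.1 led [-137.1 -164.   231.2] F [-0.1 -0.6  0.2] w 0.0
d [ 0.6632 -0.1566  0.162 ] w [-3.00e-04  5.00e-04 -4.83e-01]
```

Request:
play_rows:
  targets:
    - [1, 0.663, -0.157, 0.162, 0, 0, -0.483]
    - [1, 0.663, -0.157, 0.162, 0, 0, -0.483]
    - [1, 0.663, -0.157, 0.162, 0, 0, -0.483]
    - [1, 0.663, -0.157, 0.162, 0, 0, -0.483]
    - [1, 0.663, -0.157, 0.162, 0, 0, -0.483]
    - [1, 0.663, -0.157, 0.162, 0, 0, -0.483]
    - [1, 0.663, -0.157, 0.162, 0, 0, -0.483]
    - [1, 0.663, -0.157, 0.162, 0, 0, -0.483]
    - [1, 0.663, -0.157, 0.162, 0, 0, -0.483]
    - [1, 0.663, -0.157, 0.162, 0, 0, -0.483]

```text
t: 2.1
tool_pos: [434.3, 86.0, 150.0]
tcp_rot: [[-0.168, 0.986, -0.001], [0.986, 0.168, -0.001], [-0.001, -0.001, -1.0]]
force: [1.3, -0.4, -0.1]
width: -0.001
gripper_force: 0.0
```

```bash
python3 - <<'E'
from h import *
plan(-45,164,88)
st=r.state(); s=snap('wrist','wrist1')
T=np.eye(4); T[:3,:3]=st['tcp_rot']; T[:3,3]=st['tool_pos']
P=pts(s,T@s['hand_eye']); im=s['pixels'].astype(int); k=(im[...,0]>im[...,1]+70)&(P[...,2]>75)&(P[...,2]<110)
print(k.sum()); Q=P[k&(P[...,2]>99)]; print('knob top led',[W2L(q).round(1).tolist() for q in (np.median(Q,0),Q.min(0),Q.max(0))] if len(Q) else None)
E
```

```text
t 2.1 led [-45.  163.2 150. ] F [ 1.3 -0.4 -0.1] w -0.001
d [0.0017 0.     0.1241] w [-0.0007  0.0007 -0.0019]
926
knob top led [[4.5, 162.5, 101.6], [-4.3, 155.8, 99.1], [13.5, 168.1, 103.3]]
```

View pics/wrist1.png

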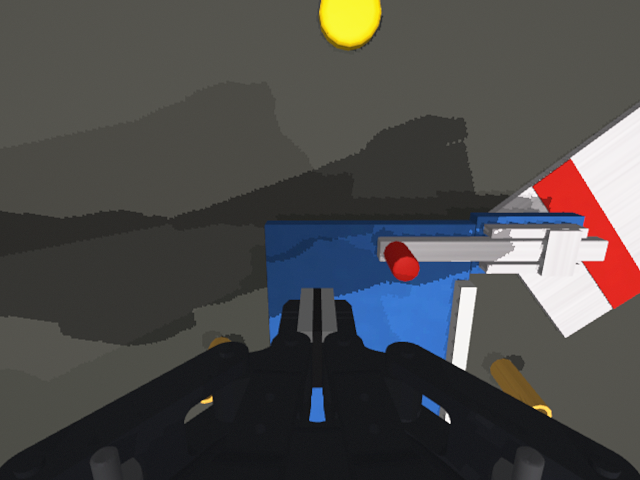

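The wrist view shows the red knob's top at (405,268), which is ledge (4.5, 162.5), z 102. The shut fingertips are beside it on the robot's side. Next I go down to z 90 and push along ledge +x.

Request:
play_rows:
  targets:
    - [1, 0, 0, 0.06, 0, 0, 0]
    - [1, 0, 0, 0.12, 0, 0, 0]
    - [1, 0, 0, 0.12, 0, 0, 0]
    - [1, 0, 0.03, 0.12, 0, 0, 0]
    - [1, 0, 0.05, 0.12, 0, 0, 0]
    - [1, 0, 0.07, 0.12, 0, 0, 0]
    - [1, 0, 0.09, 0.12, 0, 0, 0]
    - [1, 0, 0.11, 0.12, 0, 0, 0]
    - [1, 0, 0.13, 0.12, 0, 0, 0]
    - [1, 0, 0.15, 0.12, 0, 0, 0]

```text
t: 3.15
tool_pos: [508.7, 101.0, 90.4]
tcp_rot: [[-0.171, 0.985, 0.0], [0.985, 0.171, -0.0], [-0.0, 0.0, -1.0]]
force: [-2.7, -2.4, 4.7]
width: -0.001
gripper_force: 1.7
```

```bash
cat >> h.py <<'E'
def wrist(save):
    st=r.state(); s=snap('wrist',save); T=np.eye(4); T[:3,:3]=st['tcp_rot']; T[:3,3]=st['tool_pos']
    P=pts(s,T@s['hand_eye']); return s['pixels'].astype(int),P
def knob(save):
    im,P=wrist(save); k=(im[...,0]>im[...,1]+70)&(P[...,2]>98)&(P[...,2]<108); Q=P[k]
    L=(Q-O)@np.column_stack([EX,EY,[0,0,1]]); L=L[(abs(L[:,1]-163)<14)]
    print('knob',len(L), np.median(L,0).round(1) if len(L) else None, L.min(0).round(1) if len(L) else None, L.max(0).round(1) if len(L) else None)
E
python3 -c "
from h import *
plan(53,163,90); knob('wrist2')"
```

```text
t 3.15 led [ 30.8 165.3  90.4] F [-2.7 -2.4  4.7] w -0.001
d [-0.0047  0.0444  0.0009] w [0.     0.0003 0.0014]
knob 903 [ 52.3 163.6 101.6] [ 45.9 154.4  98. ] [ 59.2 170.  103.7]
```

Request:
play_rows:
  targets:
    - [1, 0, 0.01, 0, 0, 0, 0]
    - [1, 0, 0.02, 0, 0, 0, 0]
    - [1, 0, 0.03, 0, 0, 0, 0]
    - [1, 0, 0.038, 0, 0, 0, 0]
    - [1, 0, 0.042, 0, 0, 0, 0]
    - [1, 0, 0.045, 0, 0, 0, 0]
    - [1, 0, 0.047, 0, 0, 0, 0]
    - [1, 0, 0.049, 0, 0, 0, 0]
    - [1, 0, 0.05, 0, 0, 0, 0]
    - [1, 0, 0.05, 0, 0, 0, 0]

```text
t: 4.2
tool_pos: [531.8, 105.3, 90.1]
tcp_rot: [[-0.171, 0.985, -0.001], [0.985, 0.171, -0.0], [-0.0, -0.001, -1.0]]
force: [-3.5, 0.2, 1.3]
width: -0.003
gripper_force: 1.9
```

```bash
python3 -c "
from h import *
plan(53,163,90); knob('wrist3')"
```

```text
t 4.2 led [ 54.4 165.6  90.1] F [-3.5  0.2  1.3] w -0.003
d [-0.0052 -0.0028  0.0002] w [-0.0012  0.0001  0.0017]
knob 890 [ 75.8 163.7 101.6] [ 69.4 154.6  98.1] [ 82.5 169.8 103.5]
```

Request:
play_rows:
  targets:
    - [1, 0, 0.002, 0, 0, 0, 0]
    - [1, 0, 0.004, 0, 0, 0, 0]
    - [1, 0, 0.005, 0, 0, 0, 0]
    - [1, 0, 0.006, 0, 0, 0, 0]
    - [1, 0, 0.007, 0, 0, 0, 0]
    - [1, 0, 0.008, 0, 0, 0, 0]
    - [1, 0, 0.008, 0, 0, 0, 0]
    - [1, 0, 0.008, 0, 0, 0, 0]
    - [1, 0, 0.008, 0, 0, 0, 0]
    - [1, 0, 0.008, 0, 0, 0, 0]

```text
t: 5.25
tool_pos: [532.5, 105.5, 89.6]
tcp_rot: [[-0.172, 0.985, -0.008], [0.985, 0.172, -0.003], [-0.001, -0.008, -1.0]]
force: [-12.7, -0.5, 6.6]
width: -0.003
gripper_force: 6.5
```

```bash
python3 -c "
from h import *
plan(53,163,90); knob('wrist4')"
```

```text
t 5.25 led [ 55.1 165.7  89.6] F [-12.7  -0.5   6.6] w -0.003
d [-0.0054 -0.0041 -0.0008] w [-0.0077  0.0011  0.0018]
knob 836 [ 76.3 163.9 101.6] [ 70.  154.5  98. ] [ 82.7 170.  103.7]
```

The bolt is at its hard end: 12.7 N, no further motion, and the knob at ledge x ≈ 76. I'll back off, lift and move behind the plate with the fingers partly open, so that two contacts push it square.

Request:
play_rows:
  targets:
    - [1, 0, -0.05, 0, 0, 0, 0]
    - [1, 0, -0.05, -0.1, 0, 0, 0]
    - [1, 0, -0.05, -0.16, 0, 0, 0]
    - [0.3, -0.63, -0.16, -0.16, 0, 0, 0]
    - [0.3, -0.63, -0.16, -0.16, 0, 0, 0]
    - [0.3, -0.63, -0.16, -0.16, 0, 0, 0]
    - [0.3, -0.63, -0.16, -0.16, 0, 0, 0]
    - [0.3, -0.63, -0.16, -0.16, 0, 0, 0]
    - [0.3, -0.63, -0.16, -0.16, 0, 0, 0]
    - [0.3, -0.63, -0.16, -0.16, 0, 0, 0]

```text
t: 6.3
tool_pos: [511.6, -225.3, 170.7]
tcp_rot: [[-0.164, 0.986, 0.003], [0.986, 0.164, -0.004], [-0.004, 0.002, -1.0]]
force: [0.3, 0.7, -0.4]
width: 0.7
gripper_force: 0.0
```

```bash
python3 - <<'E'
from h import *
plan(-22,-150,75)
s=snap('top','top2'); P=pts(s); im=s['pixels'].astype(int)
k=np.zeros((480,640),bool); k[220:252,400:432]=1; k&=(im[...,0]>im[...,1]+60)&(abs(P[...,2]-85)<25)
q=np.array([W2L(p) for p in P[k]]); print('bush',q.min(0),q.max(0))
k=np.zeros((480,640),bool); k[250:268,222:243]=1; k&=(im[...,0]>im[...,1]+60); print('red left at old knob px',k.sum())
wrist('wrist5')
E
```

```text
t 6.3 led [ -21.6 -156.8  170.7] F [ 0.3  0.7 -0.4] w 0.7
d [ 0.0143 -0.0012  0.1913] w [ 0.0019  0.0042 -0.0056]Traceback (most recent call last):
  File "<stdin>", line 5, in <module>
    return umr_minimum(a, axis, None, out, keepdims, initial, where)
ValueError: zero-size array to reduction operation minimum which has no identity
```

```bash
python3 - <<'E'
from h import *
s=dict(np.load('pics/top1.npz')); P=pts(s); im=s['pixels'].astype(int)
k=np.zeros((480,640),bool); k[220:252,400:432]=1; k&=(im[...,0]>im[...,1]+60)&(P[...,2]>55)
q=np.array([W2L(p) for p in P[k]]); print('bush',q.min(0),q.max(0))
im,P=wrist('wrist5'); L=(P-O)@np.column_stack([EX,EY,[0,0,1]])
pl=(abs(L[...,2]-66)<5)&(im.min(-1)>140)&(L[...,0]>-90)&(L[...,0]<48)&(L[...,1]<40)
for x in (-60,-40,-20,0,15): 
    m=pl&(abs(L[...,0]-x)<3); print(x,m.sum(),L[m][:,1].min().round(1) if m.any() else None, np.median(L[m][:,2]).round(1) if m.any() else None)
E
```

```text
bush [ -38.00366673 -256.49847632   55.49294414] [  18.80547484  -32.09754558 1223.03569821]
-60 452 -62.2 66.0
-40 651 -99.1 66.0
-20 1281 -116.4 66.0
0 1098 -117.8 65.9
15 1300 -118.6 65.9
```

View pics/wrist5.png

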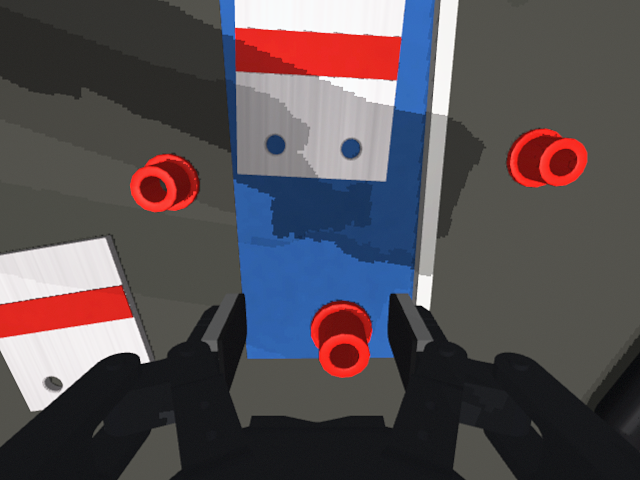

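The wrist view shows the plate's rear edge at row 178 (ledge y ≈ -117). Bushing A is well behind it, flange front at row 303 (y ≈ -217), and the fingers are clear of both. I'll read the tip height at this opening from the depth.

```bash
python3 - <<'E'
from h import *
s=dict(np.load('pics/wrist5.npz')); Q=pts(s,s['hand_eye'])
for sg in (-1,1):
    m=(abs(Q[...,2]+15)<35)&(sg*Q[...,1]>20)&(sg*Q[...,1]<55)&(abs(Q[...,0])<30)
    q=Q[m]; print(m.sum(),np.percentile(q,[0,1,5,50,95,99,100],axis=0).round(1).tolist())
plan(-25,-142,64)
E
```

```text
3461 [[-11.4, -52.7, -50.0], [-10.0, -50.2, -49.8], [-7.3, -43.3, -48.7], [7.4, -31.4, -31.9], [12.3, -29.7, -10.6], [13.6, -29.6, -6.7], [14.4, -29.4, -4.4]]
3450 [[-11.5, 29.4, -50.0], [-10.0, 29.6, -49.7], [-7.3, 29.8, -48.7], [7.4, 31.5, -31.9], [12.2, 43.4, -10.6], [13.6, 50.3, -6.6], [14.3, 52.8, -4.1]]
t 6.4 led [ -21.2 -155.   170.5] F [-0.4 -0.1  0.3] w 0.698
d [ 0.0266 -0.0082  0.2129] w [ 0.0018  0.003  -0.0054]
```

Request:
play_rows:
  targets:
    - [0.3, 0.026, -0.008, 0.05, 0.002, 0.003, -0.005]
    - [0.3, 0.026, -0.008, 0.12, 0.002, 0.003, -0.005]
    - [0.3, 0.026, -0.008, 0.18, 0.002, 0.003, -0.005]
    - [0.3, 0.026, -0.008, 0.2, 0.002, 0.003, -0.005]
    - [0.3, 0.026, -0.008, 0.21, 0.002, 0.003, -0.005]
    - [0.3, 0.026, -0.008, 0.217, 0.002, 0.003, -0.005]
    - [0.3, 0.026, -0.008, 0.217, 0.002, 0.003, -0.005]
    - [0.3, 0.026, -0.008, 0.217, 0.002, 0.003, -0.005]
    - [0.3, 0.026, -0.008, 0.217, 0.002, 0.003, -0.005]
    - [0.3, 0.026, -0.008, 0.217, 0.002, 0.003, -0.005]

```text
t: 7.4
tool_pos: [505.7, -206.2, 62.4]
tcp_rot: [[-0.176, 0.984, -0.002], [0.984, 0.176, 0.002], [0.002, -0.001, -1.0]]
force: [-0.9, -0.2, 0.4]
width: 0.696
gripper_force: 0.0
```

Request:
play_rows:
  targets:
    - [0.3, 0, 0, 0.002, 0, 0, 0]
    - [0.3, 0, 0, 0.004, 0, 0, 0]
    - [0.3, 0, 0, 0.006, 0, 0, 0]
    - [0.3, 0, 0, 0.008, 0, 0, 0]
    - [0.3, 0, 0, 0.01, 0, 0, 0]
    - [0.3, 0, 0, 0.012, 0, 0, 0]
    - [0.3, 0, 0, 0.014, 0, 0, 0]
    - [0.3, 0, 0, 0.015, 0, 0, 0]
    - [0.3, 0, 0, 0.015, 0, 0, 0]
    - [0.3, 0, 0, 0.015, 0, 0, 0]

```text
t: 8.4
tool_pos: [505.4, -205.9, 55.1]
tcp_rot: [[-0.177, 0.984, -0.003], [0.984, 0.177, 0.002], [0.003, -0.002, -1.0]]
force: [-3.8, 0.9, 7.7]
width: 0.699
gripper_force: 4.0
```

```bash
python3 - <<'E'
from h import *
plan(-25,-142,57)
E
```

```text
t 8.4 led [ -24.4 -136.6   55.1] F [-3.8  0.9  7.7] w 0.699
d [-0.0108 -0.0012 -0.0038] w [-0.002  -0.0025  0.0067]
```

The tips touched the ledge at TCP z ≈ 55, as the depth reading predicted. I'll raise 2 mm so the tips sit within the plate's 6 mm thickness, and push along ledge +y.

Request:
play_rows:
  targets:
    - [0.3, 0, 0, -0.004, 0, 0, 0.006]
    - [0.3, 0.01, 0, -0.004, 0, 0, 0.006]
    - [0.3, 0.02, 0, -0.004, 0, 0, 0.006]
    - [0.3, 0.035, 0, -0.004, 0, 0, 0.006]
    - [0.3, 0.055, 0, -0.004, 0, 0, 0.006]
    - [0.3, 0.075, 0.001, -0.004, 0, 0, 0.006]
    - [0.3, 0.095, 0.001, -0.004, 0, 0, 0.006]
    - [0.3, 0.115, 0.001, -0.004, 0, 0, 0.006]
    - [0.3, 0.13, 0.001, -0.004, 0, 0, 0.006]
    - [0.3, 0.135, 0.001, -0.004, 0, 0, 0.006]

```text
t: 9.4
tool_pos: [493.6, -138.0, 56.4]
tcp_rot: [[-0.172, 0.985, -0.003], [0.985, 0.172, 0.003], [0.004, -0.003, -1.0]]
force: [0.3, -3.8, -1.1]
width: 0.704
gripper_force: 1.9
```

```bash
cat >> h.py <<'E'
def plate(save):
    im,P=wrist(save); L=(P-O)@np.column_stack([EX,EY,[0,0,1]]); R,G,B=im[...,0],im[...,1],im[...,2]
    m=(abs(L[...,2]-66)<3.0)&((R>G+60)|((im.max(-1)-im.min(-1))<30)&(im.min(-1)>70))&(L[...,0]>-100)&(L[...,0]<45)&(L[...,1]>-130)
    n,l,stt,c=cv2.connectedComponentsWithStats(m.astype(np.uint8)); k=1+np.argmax(stt[1:,4]); q=L[l==k]
    rc=cv2.minAreaRect(q[:,:2].astype(np.float32)); print('plate rect',rc,'z',np.median(q[:,2]).round(1))
    b=q[:,:]; band=L[(l==k)&(R>G+60)]
    print('band',np.median(band,0).round(1),np.percentile(band,[1,99],axis=0).round(1).tolist())
E
python3 -c "
from h import *
plan(-25,0,57.2); plate('wrist6')"
```

```text
t 9.4 led [-24.6 -67.6  56.4] F [ 0.3 -3.8 -1.1] w 0.704
d [ 0.1353 -0.0004 -0.0011] w [-0.0026 -0.0035  0.0021]
plate rect ((-25.327144622802734, -5.251796722412109), (100.81211853027344, 103.90264129638672), 0.1414998173713684) z 66.1
band [-25.3  19.1  66.9] [[-74.2, 6.9, 65.3], [23.5, 30.4, 68.4]]
```

View pics/wrist6.png

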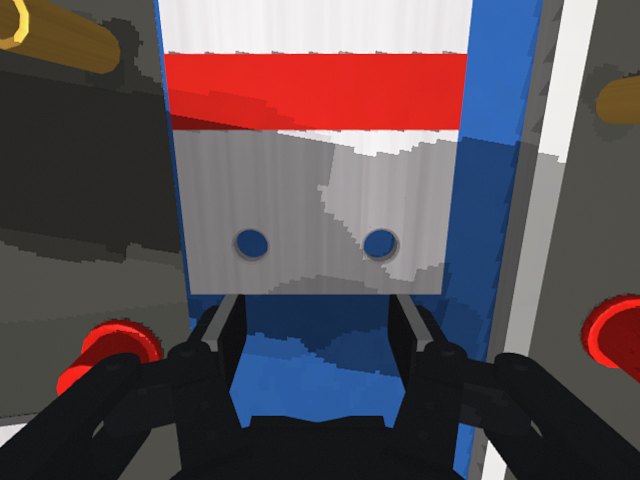

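The plate is now square (0.1°), flat at z 66, with the band at rows 53–130 (ledge y ≈ 19). I'll keep pushing.

Request:
play_rows:
  targets:
    - [0.3, 0.01, 0, -0.002, 0, 0, 0.002]
    - [0.3, 0.03, 0, -0.002, 0, 0, 0.002]
    - [0.3, 0.055, 0, -0.002, 0, 0, 0.002]
    - [0.3, 0.08, 0, -0.002, 0, 0, 0.002]
    - [0.3, 0.105, 0, -0.002, 0, 0, 0.002]
    - [0.3, 0.13, 0, -0.002, 0, 0, 0.002]
    - [0.3, 0.155, 0, -0.002, 0, 0, 0.002]
    - [0.3, 0.18, 0, -0.002, 0, 0, 0.002]
    - [0.3, 0.195, 0, -0.002, 0, 0, 0.002]
    - [0.3, 0.2, 0, -0.002, 0, 0, 0.002]

```text
t: 10.45
tool_pos: [476.8, -39.9, 57.9]
tcp_rot: [[-0.17, 0.986, -0.003], [0.986, 0.17, 0.003], [0.003, -0.002, -1.0]]
force: [0.1, -3.7, 0.5]
width: 0.701
gripper_force: 2.1
```

```bash
python3 -c "
from h import *
plan(-25,92,57.2); plate('wrist7'); knob('wrist7b')
s=dict(np.load('pics/wrist7.npz'))"
```

```text
t 10.45 led [-24.5  31.9  57.9] F [ 0.1 -3.7  0.5] w 0.701
d [ 0.1203 -0.001   0.0018] w [-0.0021 -0.0028 -0.    ]
plate rect ((-25.326168060302734, 94.40080261230469), (104.43038177490234, 101.17596435546875), 89.92469787597656) z 66.1
band [-24.9 118.3  66.9] [[-74.0, 106.0, 65.3], [23.6, 129.6, 68.4]]
knob 0 None None None
```

View pics/wrist7.png

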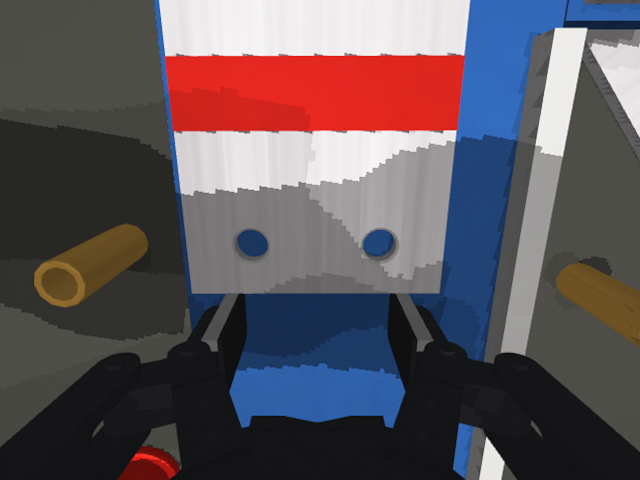

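The plate is still square and in contact, with the band at rows 55–130 (ledge y ≈ 118). I'll advance 54 mm more, then check it against the ledge's real end.

Request:
play_rows:
  targets:
    - [0.3, 0.01, 0, 0.001, 0, 0, 0]
    - [0.3, 0.025, 0, 0.001, 0, 0, 0]
    - [0.3, 0.045, 0, 0.001, 0, 0, 0]
    - [0.3, 0.065, 0, 0.001, 0, 0, 0]
    - [0.3, 0.08, 0, 0.001, 0, 0, 0]
    - [0.3, 0.092, 0, 0.001, 0, 0, 0]
    - [0.3, 0.1, 0, 0.001, 0, 0, 0]
    - [0.3, 0.105, 0, 0.001, 0, 0, 0]
    - [0.3, 0.108, 0, 0.001, 0, 0, 0]
    - [0.3, 0.108, 0, 0.001, 0, 0, 0]

```text
t: 11.55
tool_pos: [468.2, 11.8, 57.7]
tcp_rot: [[-0.167, 0.986, -0.002], [0.986, 0.167, 0.002], [0.002, -0.002, -1.0]]
force: [-0.4, -4.0, 2.5]
width: 0.702
gripper_force: 2.3
```

```bash
python3 - <<'E'
from h import *
plan(-25,92,57.2); plate('wrist8')
s=dict(np.load('pics/wrist8.npz')); im=s['pixels'].astype(int)
st=r.state(); T=np.eye(4); T[:3,:3]=st['tcp_rot']; T[:3,3]=st['tool_pos']
L=(pts(s,T@s['hand_eye'])-O)@np.column_stack([EX,EY,[0,0,1]])
blue=(im[...,2]>im[...,0]+40)&(abs(L[...,2]-60)<3)&(L[...,1]>100)
for a,b in ((-90,-76),(28,48),(48,60)):
    m=blue&(L[...,0]>a)&(L[...,0]<b); print(a,b,m.sum(),np.percentile(L[m][:,1],[99,100]) if m.any() else None)
E
```

```text
t 11.55 led [-24.2  84.3  57.7] F [-0.4 -4.   2.5] w 0.702
d [ 0.0154 -0.0017  0.001 ] w [-0.0016 -0.0023 -0.0022]
plate rect ((-25.0537109375, 146.7323455810547), (104.46316528320312, 101.01419067382812), 89.79058837890625) z 66.1
band [-24.8 170.9  66.9] [[-73.7, 158.6, 65.3], [24.1, 182.2, 68.4]]
-90 -76 1098 [175.53892983 176.21590827]
28 48 10459 [175.86982322 176.70447752]
48 60 4082 [176.48917771 181.50637035]
```

View pics/wrist8.png

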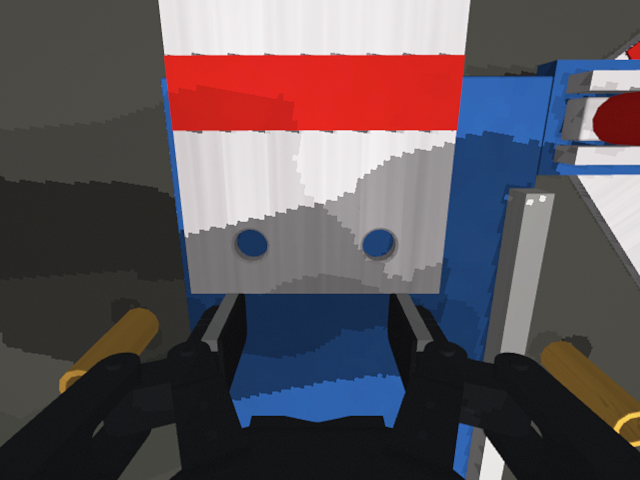

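In this view the band is at rows 55–130 (ledge y 158.6–182.2, middle 170.4). The ledge's end, seen beside the plate at row ~77, comes out at y ≈ 176.5. About 6 mm remains.

Request:
play_rows:
  targets:
    - [0.3, 0.002, 0, 0, 0, 0, 0]
    - [0.3, 0.004, 0, 0, 0, 0, 0]
    - [0.3, 0.006, 0, 0, 0, 0, 0]
    - [0.3, 0.008, 0, 0, 0, 0, 0]
    - [0.3, 0.01, 0, 0, 0, 0, 0]
    - [0.3, 0.011, 0, 0, 0, 0, 0]
    - [0.3, 0.012, 0, 0, 0, 0, 0]
    - [0.3, 0.013, 0, 0, 0, 0, 0]
    - [0.3, 0.013, 0, 0, 0, 0, 0]
    - [0.3, 0.013, 0, 0, 0, 0, 0]

```text
t: 12.6
tool_pos: [467.1, 17.9, 57.7]
tcp_rot: [[-0.167, 0.986, -0.002], [0.986, 0.167, 0.002], [0.002, -0.002, -1.0]]
force: [0.6, -5.7, 3.0]
width: 0.7
gripper_force: 2.9
```

```bash
cat >> h.py <<'E'
def end(save):
    plate(save); s=dict(np.load('pics/%s.npz'%save)); im=s['pixels'].astype(int)
    st=r.state(); T=np.eye(4); T[:3,:3]=st['tcp_rot']; T[:3,3]=st['tool_pos']
    L=(pts(s,T@s['hand_eye'])-O)@np.column_stack([EX,EY,[0,0,1]])
    blue=(im[...,2]>im[...,0]+40)&(abs(L[...,2]-60)<3)&(L[...,1]>100)
    for a,b in ((-90,-76),(28,48)):
        m=blue&(L[...,0]>a)&(L[...,0]<b); print(a,b,m.sum(),np.percentile(L[m][:,1],[99,100]) if m.any() else None)
E
python3 -c "
from h import *
plan(-25,92,57.2); end('wrist9')"
```

```text
t 12.6 led [-24.2  90.5  57.7] F [ 0.6 -5.7  3. ] w 0.7
d [ 0.003  -0.0016  0.0009] w [-0.0017 -0.0021 -0.0025]
plate rect ((-24.82644271850586, 152.94546508789062), (104.556884765625, 101.02071380615234), 89.86610412597656) z 66.1
band [-24.8 177.   66.9] [[-73.7, 164.7, 65.3], [24.1, 188.5, 68.4]]
-90 -76 1033 [175.44299205 176.08412206]
28 48 10062 [176.04011839 176.53510905]
```

The band's middle (176.6) matches the ledge's end (176.5). I'll back off, rise, and move clear for a check.

Request:
play_rows:
  targets:
    - [0.3, -0.02, 0, 0, 0, 0, 0]
    - [0.3, -0.06, 0, 0, 0, 0, 0]
    - [0.3, -0.08, 0, -0.01, 0, 0, 0]
    - [0.3, -0.08, 0, -0.1, 0, 0, 0]
    - [0.3, -0.08, 0, -0.2, 0, 0, 0]
    - [0.3, -0.08, 0, -0.3, 0, 0, 0]
    - [0.3, -0.4, 0, -0.3, 0, 0, 0]
    - [0.3, -0.7, 0, -0.3, 0, 0, 0]
    - [0.3, -0.7, 0, -0.3, 0, 0, 0]
    - [0.3, -0.7, 0, -0.3, 0, 0, 0]

```text
t: 13.65
tool_pos: [507.6, -219.6, 207.3]
tcp_rot: [[-0.169, 0.986, -0.002], [0.986, 0.169, 0.003], [0.003, -0.001, -1.0]]
force: [0.7, 0.7, 0.7]
width: 0.697
gripper_force: 0.0
```

```bash
python3 - <<'E'
from h import *
s=snap('top','top3'); st=r.state(); print(st['t'],st['tool_pos'],st['force'])
P=pts(s); L=(P-O)@np.column_stack([EX,EY,[0,0,1]]); im=s['pixels'].astype(int)
k=(im[...,0]>im[...,1]+60)&(abs(L[...,2]-66)<9)&(L[...,0]>-80)&(L[...,0]<30)&(abs(L[...,1]-178)<30)
print('band',np.percentile(L[k],[2,50,98],axis=0).round(1).tolist())
b=cv2.imread('pics/top3.png')[130:330,150:450]; cv2.imwrite('pics/crop3.png',cv2.resize(b,None,fx=2.66,fy=2.66,interpolation=cv2.INTER_CUBIC))
E
```

```text
13.7 [ 507.61825812 -230.16510757  206.82613287] [ 1.14524701 -7.30041585  0.28713719]
band [[-73.5, 166.7, 62.5], [-26.0, 177.7, 66.5], [22.1, 188.5, 70.9]]
```

View pics/crop3.png

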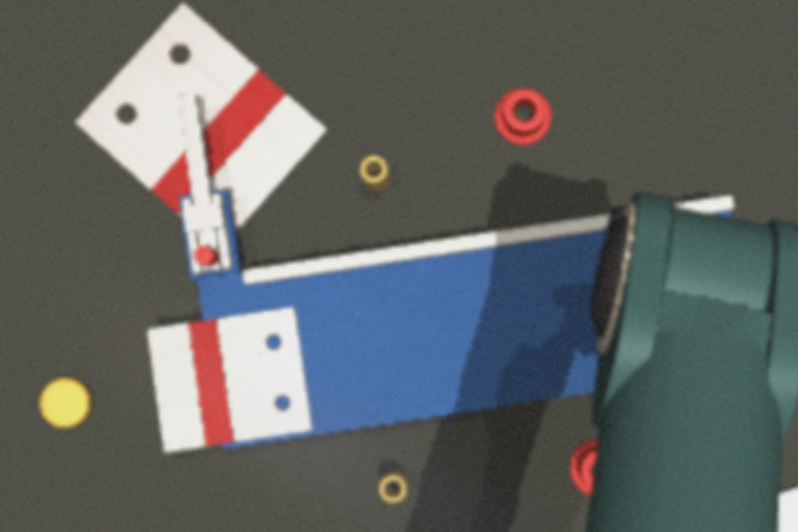

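The final view shows the bolt open, with its knob at crop (205,256) in the guide. The plate is flat and square, and the ledge end line runs through the middle of the band at (212,385). The bystanders in view stand where they were, and the gripper is clear.

```bash
python3 -c "
from h import *
print(r.sign_off())"
```

```text
the job is handed in; nothing more can be done
None
```

The job is handed in at about 14 s: the bolt is pushed to its hard end, and the plate is flat and square with its red band centred over the ledge's end to within about 2 mm. The gripper is clear; bushing A and the can were not visible in the last check picture, but nothing went near them.

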